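# Restart the tripped dust extractor

### The arm

A 7-joint arm with a two-finger parallel gripper is mounted at the origin on a cart in front of the work surface, level with it; the furniture and walls round the work are solid. World frame = base frame: x ahead of the robot, y to its left, z up, the work surface at z = 0. Lengths are in m, angles in rad, forces in N, time in s.
With the tool pointing down it reaches from about 0.375 to 0.925 m from the base axis. Payload 3.1 kg.
Tool frame: the origin (TCP) lies between the finger pads; the fingertips stand 19 mm ahead of it and the grasp point (between the pads) is the TCP; z points along the fingers, y is the line along which they close (so a half turn about z gives the same grasp; the last joint's range is limited). The gripper opens to 85 mm and grips with 20 to 120 N. Pads are 22 mm wide; open, the fingers measure 114 mm over their backs; the gripper's body (76 mm by 85 mm) begins 54 mm behind the grasp point. The pads swing forward as they close: fully open they stand 13 mm farther back than shut.
Start: joints at [-1.362, 0.383, 0.044, 1.598, -0.018, 1.161, -0.05], TCP at [0.196, 0.62, 0.213] pointing down, gripper open.
Joint ranges: [-2.61, 2.61], [-0.41, 2.15], [-1.48, 1.57], [0, 2.5], [-1.57, 4.71], [0.05, 1.97], [-2.85, 2.85]. Speed limits (rad/s): [2.79, 2.79, 3.14, 3.14, 3.14, 3.14, 3.14].

### API

Orientations are given as [roll, pitch, yaw] about the fixed x, y, z axes, in that order (R = Rz(yaw) Ry(pitch) Rx(roll)).
In Python, from station import ctrl gives the robot as it stands. The module is installed in compiled form; this text tells all that it offers.
- The arm moves only by the shell command python3 -m crank 'ROWS' [FORCE]. ROWS is a JSON list of rows, 1 to 5 of them, each an object with the fields sx, sy, sz (the shift in m), rz (a turn about the tool's z in rad), finger_gap (the opening from 0.0 (shut) to 1.0 (fully open)); a field left out counts as zero (the opening has to be given); each row is the pose to reach, as a shift and turn from the pose commanded when the command began, along the tool's axes at that moment; what a row does not reach only later rows make up. A row lasts 1/12 s, in which the tool goes at most 0.0417 m and 0.125 rad, less where a joint would pass 70% of its speed; a pose out of reach is approached as far as the arm can. The fingers move at their own pace and stop on an object; FORCE is the grip in N (left out, the last holds). Time passes only in rows, so rows that do not move let the fingers close. It prints the time, the measured TCP pose, the force, the opening and the grip force at its end. Input that does not fit is refused with a message, and nothing moves.
- ctrl.observe(): the state, without advancing time (a new reading comes with each control period).
- ctrl.grab_frame(name): name is "scene" or "top"; returns a dict with "frame" (480x640x3 uint8, blue, green, red), "range_z" (480x640 float32, m along the optical axis (not along the pixel's ray), 0 where there is no reading), "fx", "fy", "cx", "cy" (pixels), "dist" ([k1, k2, p1, p2, k3] as OpenCV has them; the pictures are not rectified), "world_from_camera" (4x4, takes a point from camera to world coordinates). Camera axes: x right, y up, looking along -z (the intrinsics and any distortion apply to the point x, -y, -z); pixel columns grow to the right and rows downward; lengths in m; the calibration is good to about 2 mm. A picture is of the moment at which its call begins.
- ctrl.hand_in(): hands the job in; it is judged then, once.
The state is a dict: "time": time; "joint_positions": joint angles; "dq": joint speeds; "effort": joint torques, N m; "ee_pos": TCP position; "orientation": TCP orientation; "force": force on the tool from outside, world axes, zero at the start; "torque": the same for the moment, N m; "width": opening from 0.0 (shut) to 1.0 (fully open); "gripper_force": force on a finger pad.
Only numpy, scipy, OpenCV 4.12 (cv2) and the standard library are available. Lean on these libraries where they do the work, as an engineer would, in place of code of your own. Each camera call takes 0.05 s, during which the arm holds its last target. There are 200 camera calls.

### The job

The dust extractor has tripped: restart it by pressing, with the fingers closed. First push the thin pin button of the breaker box all the way in, then press down the raised end of the rocker on the isolator box until it has tipped fully over, and last press the wide round button of the loose radio remote right down and let it spring up again. Use the controls only in this order, leave the remote lying where it is, and do not pick up or push away any of the other things on the table.

Things in the scene. Friction and masses are not known exactly. Their poses are not given: they have to be found in the camera images.
- breaker_box: Overload breaker: a grey box 84x64 mm (long side along its x), top face 40 mm above the table, screwed to the table by a small lug on each long side (88 mm over the lugs). In the middle of its top stands one thin black round pin button, 16 mm across, in a flat steel collar 30 mm across and 3 mm high. Origin: centre of the underside, z up.
- breaker_top (a point): Centre of the top of the breaker's pin button; the pin is tripped (out): at joint value 0 this point is 54 mm above the table, fully in 46 mm (3 mm above the collar). Moves with the pin.
- breaker (a joint): Travel of the pin button in m: 0 is fully out, 0.008 fully in; it starts between 0 and 0.0015. About 4 N moves it straight down; it has no spring and stays where it is left.
- isolator_box: Isolator: a grey box 84x64 mm, top 36 mm above the table, screwed down by lugs like the breaker; in its top, in a frame 4 mm high, one black rocker 60 mm long (along the box's x), 30 mm wide. Origin: centre of the underside, z up. The rocker pivots about the box's y axis 46 mm above the table, mid-box; its end towards the box's +x now stands up, the -x half lies level.
- rocker_raised (a point): Point on the top of the rocker's raised half, 20 mm from the pivot towards the box's +x end, where to press: about 54 mm above the table with the rocker off, 46 mm when fully over. Moves with the rocker.
- isolator (a joint): Rocker angle in rad: 0 is off (+x end up), 0.4 is on (+x half pressed level, the -x end up); it starts between 0 and 0.05. About 3 to 6 N pressed on the raised half tips it; it has no spring and stays where it is left.
- remote: Radio remote: a loose flat grey box 100x62x22 mm (long side along its x), 0.3 kg, lying on the table, with one wide flat black round button, 30 mm across, in the middle of its top. Origin: centre of the underside, z up.
- start_top (a point): Centre of the top of the remote's button, 31 mm above the table when up and 26 mm when fully down (2 mm above its rim).
- start (a joint): Travel of the remote's button in m: 0 is up, 0.005 fully down; a spring (about 2 N at first, 5 N fully down) brings it back up.
- leg_cup: Turned red-brown wooden furniture foot, waisted, 46x46x58 mm, standing, loose; a bystander, to be left alone. Origin: centre of its underside.
- castor_a: Old brown castor lying on its side, 80x68x28 mm, loose; a bystander, to be left alone. Origin: centre of its underside.
- padlock: Small brass padlock lying flat, 65x42x18 mm, loose; a bystander, to be left alone. Origin: centre of its underside.
- knob_white_oval: White oval drawer knob, 33x53x20 mm, loose; a bystander, to be left alone. Origin: centre of its underside.
- masking_tape: Roll of masking tape lying flat, 98 mm across, 24 mm high, loose; a bystander, to be left alone. Origin: centre of its underside.
- knob_pale: Pale wooden ball knob, 30x30x32 mm, loose; a bystander, to be left alone. Origin: centre of its underside.

How it is judged:
On the way, in this order (a step that is already met when the one before it is completed fails the run):
1. the breaker's pin button is fully in (value of joint breaker above 0.0065 m), for 0.1 s.
2. the isolator's rocker is tipped fully over (value of joint isolator above 0.34 rad), for 0.1 s.
3. the remote's button is pressed right down (value of joint start above 0.004 m), for 0.05 s.
At the end, for the whole second after the job is handed in: The pin button is in (over 6.5 of 8 mm), the rocker is over (past 0.34 of 0.4 rad), the remote's button has come up again (under 1 mm), the remote lies flat and still within 30 mm of where it lay, and every bystander is within 30 mm of where it lay (value of joint breaker above 0.0065 m and value of joint isolator above 0.34 rad and value of joint start below 0.001 m and distance of each of remote, leg_cup, castor_a, padlock, knob_white_oval, masking_tape, knob_pale from where it was at the start of the episode below 0.03 m and angle between remote's own z axis and vertical below 0.1 rad and linear speed of remote below 0.02 m/s); the robot touches nothing.
It fails at once if the rocker is tipped (past 0.2 rad) while the breaker's pin is still out (under 6 mm) (value of joint isolator above 0.2 rad and value of joint breaker below 0.006 m).
It fails at once if the remote's button is pressed (past 2.5 mm) before the breaker is in and the rocker over (value of joint start above 0.0025 m and (value of joint isolator below 0.3 rad or value of joint breaker below 0.006 m)).
It fails at once if the remote is lifted by 12 mm, tipped by 0.35 rad or shifted by 30 mm (height (world z) of remote above 0.012 m or angle between remote's own z axis and vertical above 0.35 rad or distance of remote from where it was at the start of the episode above 0.03 m).
It fails at once if a bystander is lifted by 15 mm or shifted by 30 mm (distance of any of leg_cup, castor_a, padlock, knob_white_oval, masking_tape, knob_pale from where it was at the start of the episode above 0.03 m or height (world z) of any of leg_cup, castor_a, padlock, knob_white_oval, masking_tape, knob_pale above 0.015 m).
It also fails if it takes over 48 s, if anything falls off the work surface, if the arm or the gripper's body presses on something with over 40 N, if the wrist force passes 120 N, or if a joint passes its speed limit or range.

## Working session

There is one attempt and no reset: what is moved stays moved. The work goes in short steps, Python scripts to look and compute and a shell command to move; the robot and the scene stay as the last step left them, time stands still between calls to the robot, and variables do not carry over. Pictures are saved under pics/ and viewed, at most 10 in all, crops included, and the job is handed in when it is done.

```bash
mkdir -p pics; cat > h.py <<'E'
import numpy as np, cv2, pickle
from station import ctrl
def grab(n):
    f=ctrl.grab_frame(n); return f
def ray(f,uv):
    K=np.array([[f['fx'],0,f['cx']],[0,f['fy'],f['cy']],[0,0,1]])
    p=cv2.undistortPoints(np.array(uv,float).reshape(-1,1,2),K,np.array(f['dist'],float)).reshape(-1,2)
    d=np.c_[p[:,0],-p[:,1],-np.ones(len(p))]
    T=np.array(f['world_from_camera']); return T[:3,3],d@T[:3,:3].T
def onplane(f,uv,z):
    o,d=ray(f,uv); return o+d*((z-o[2])/d[:,2])[:,None]
def cloud(f):
    vv,uu=np.mgrid[:480,:640]; o,d=ray(f,np.stack([uu,vv],-1).reshape(-1,2))
    return (o+d*np.array(f['range_z']).reshape(-1,1)).reshape(480,640,3)
E
python3 - <<'E'
from h import *
print(ctrl.observe())
for n in('top','scene'):
    f=grab(n); pickle.dump(f,open(n+'.pkl','wb')); cv2.imwrite(f'pics/{n}0.png',f['frame']); print(n,f['world_from_camera'],f['fx'],f['dist'])
E
```

```text
{'time': 0.0, 'joint_positions': array([-1.36181877,  0.38385035,  0.04383126,  1.59958299, -0.01792039,
        1.16119349, -0.04989676]), 'dq': array([ 3.94267954e-04,  8.86427678e-06,  1.50081845e-03,  2.83932676e-04,
       -8.64380278e-04, -1.12030086e-04,  3.46357998e-04]), 'effort': array([-1.96400324e-04, -4.33454669e+01,  1.02425706e+00, -2.49514925e+01,
        1.04984254e-02,  1.10919750e-02, -5.24945335e-06]), 'ee_pos': array([0.19599244, 0.61870344, 0.21117309]), 'orientation': array([-3.13895376e+00,  1.22821750e-04,  2.83489247e+00]), 'force': array([-2.46909806e-04, -6.49174307e-01,  4.83296193e-01]), 'torque': array([0.03944864, 0.06362118, 0.03929959]), 'gripper_force': 0.0, 'width': 1.005435747093326}
top [[-1.50736548e-02  9.78289777e-01 -2.06692759e-01  3.38248384e-01]
 [-9.99886131e-01 -1.46003779e-02  3.81502400e-03  1.18092712e-03]
 [ 7.14406586e-04  2.06726729e-01  9.78398461e-01  9.22096747e-01]
 [ 0.00000000e+00  0.00000000e+00  0.00000000e+00  1.00000000e+00]] 494.8866432804108 [-0.0544206  0.         0.         0.         0.       ]
scene [[ 0.50895809  0.56743427 -0.64728665 -0.03727935]
 [-0.86065112  0.34902152 -0.37076088 -0.29731886]
 [ 0.01553454  0.74578973  0.66600027  0.67171507]
 [ 0.          0.          0.          1.        ]] 511.89798123319326 [-0.03023057  0.          0.          0.          0.        ]
```

View pics/top0.png

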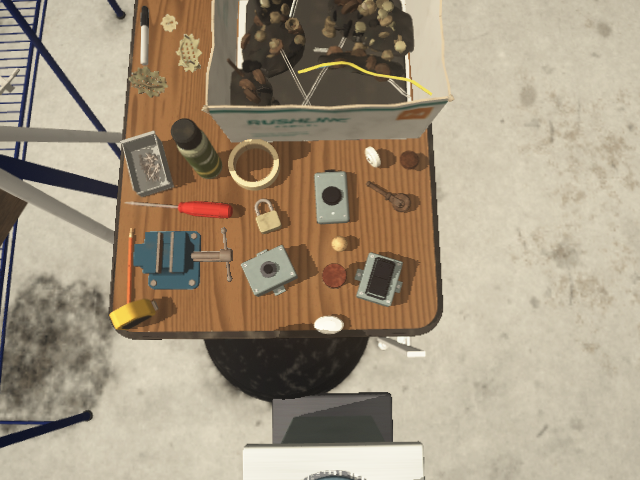

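View pics/scene0.png

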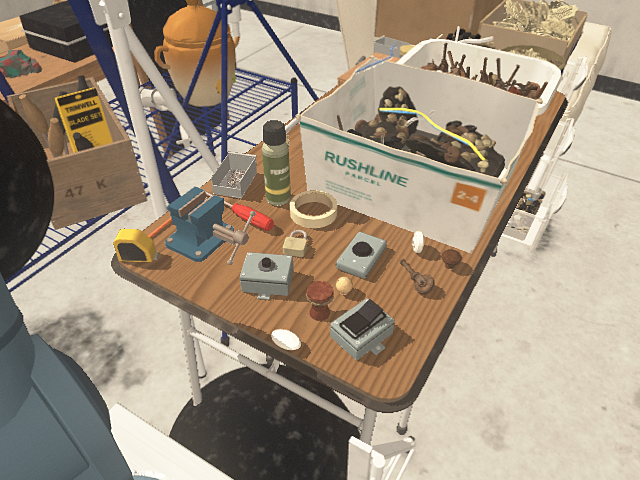

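```bash
python3 - <<'E'
from h import *
t=pickle.load(open('top.pkl','rb')); s=pickle.load(open('scene.pkl','rb'))
a=cv2.resize(t['frame'][160:310,235:435],(800,600),interpolation=cv2.INTER_CUBIC)
b=cv2.resize(s['frame'][225:365,230:420],(800,589),interpolation=cv2.INTER_CUBIC)
cv2.imwrite('pics/tc.png',a);cv2.imwrite('pics/sc.png',b)
from scipy import ndimage
for n,f,rois in(('top',t,{'br':(235,240,305,300),'is':(350,245,410,310),'re':(308,165,355,230)}),('scene',s,{'br':(235,245,300,300),'is':(325,290,400,365),'re':(332,225,390,280)})):
    P=cloud(f); 
    for k,(u0,v0,u1,v1) in rois.items():
        g=f['frame'].max(2); m=np.zeros((480,640),np.uint8); m[v0:v1,u0:u1]=(g[v0:v1,u0:u1]<60)
        c,l,st,ce=cv2.connectedComponentsWithStats(m)
        for i in np.argsort(-st[1:,4])[:2]+1:
            print(n,k,ce[i].round(1),st[i],'depth pts',np.median(P[l==i],0).round(4), 'zmax',np.percentile(P[l==i][:,2],[5,95]).round(4))
        # top face by depth
        sub=P[v0:v1,u0:u1].reshape(-1,3); top={'br':.04,'is':.036,'re':.022}[k]
        q=sub[abs(sub[:,2]-top)<.004]; r=cv2.minAreaRect((q[:,:2]*1000).astype(np.float32)); print('   face',len(q),r)
E
```

```text
top br [267.9 268.5] [264 265   9   8  57] depth pts [0.4596 0.1088 0.053 ] zmax [0.0492 0.0562]
   face 1501 ((461.0057067871094, 109.85597229003906), (64.21175384521484, 84.07048797607422), 24.7142333984375)
top is [381.2 276.9] [368 258  27  39 628] depth pts [ 0.4429 -0.0913  0.0475] zmax [0.0402 0.0576]
top is [377. 258.] [376 258   3   1   3] depth pts [ 0.4781 -0.0859  0.0408] zmax [0.038  0.0418]
   face 940 ((441.9781799316406, -90.63184356689453), (64.2810287475586, 84.07838439941406), 71.8746109008789)
top re [331.5 195.5] [323 187  18  18 260] depth pts [ 0.5995 -0.0051  0.0305] zmax [0.0229 0.0334]
top re [330.2 170.7] [326 170   8   2  11] depth pts [ 0.6538 -0.0058  0.0134] zmax [0.0112 0.0153]
   face 1358 ((601.3109130859375, -6.020572662353516), (99.3607177734375, 61.44035720825195), 2.959599494934082)
scene br [266.3 264.3] [262 262   9   5  21] depth pts [0.4545 0.1062 0.0475] zmax [0.0436 0.0522]
scene br [264.5 258.5] [262 258   6   3   6] depth pts [0.4627 0.1159 0.0521] zmax [0.0512 0.0527]
   face 1194 ((458.52392578125, 123.67138671875), (76.39995574951172, 108.22846221923828), 24.07497215270996)
scene is [361.7 324.6] [340 310  46  29 174] depth pts [ 0.4256 -0.0985  0.0403] zmax [0.0368 0.05  ]
scene is [364. 318.] [362 316   5   5   5] depth pts [ 0.4399 -0.0914  0.045 ] zmax [0.0441 0.0456]
   face 992 ((440.1053161621094, -89.67723846435547), (64.97126007080078, 85.37124633789062), 72.25914764404297)
scene re [367.2 248.6] [359 242  13  14  34] depth pts [ 0.6061 -0.018   0.0243] zmax [0.0215 0.0317]
scene re [354.2 246.6] [353 243   5   8   9] depth pts [0.5967 0.0089 0.0237] zmax [0.0228 0.0312]
   face 977 ((579.55712890625, -5.863857269287109), (138.07052612304688, 60.199214935302734), 2.3476505279541016)
```

View pics/tc.png

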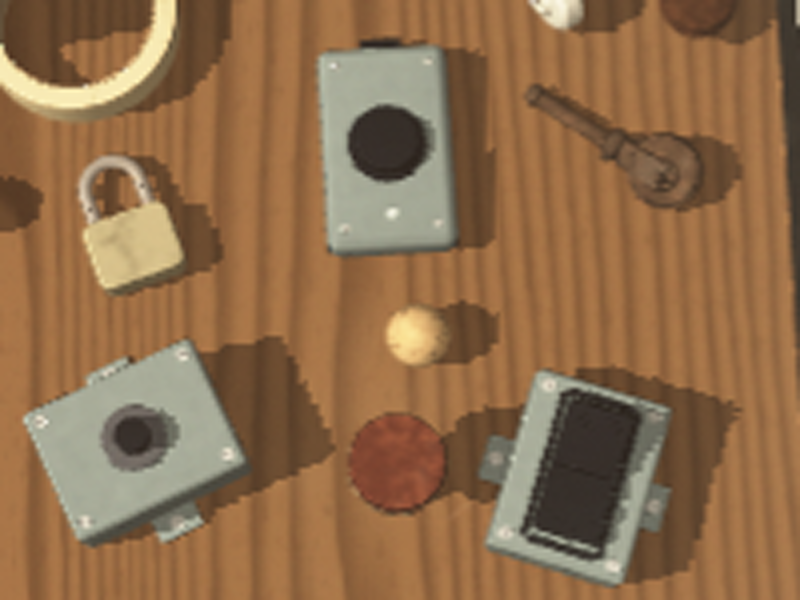

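View pics/sc.png

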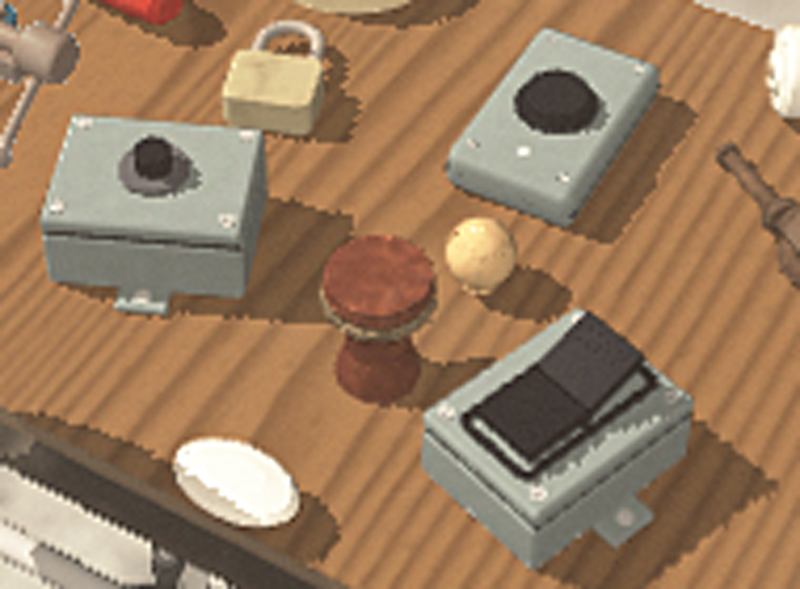

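The top view shows the breaker at (268,268), the isolator at (381,277) with its far end (towards the remote) raised, and the remote's button at (331,195). The scene view confirms this; the leg cup stands between the breaker and the isolator.

```bash
cat >> h.py <<'E'
from scipy.spatial.transform import Rotation as Ro
def go(x,y,z):
    s=ctrl.observe(); R=Ro.from_euler('xyz',s['orientation']); p=s['ee_pos']
    print('t',round(s['time'],2),'at',p.round(4),'rpy',s['orientation'].round(3),'w',round(s['width'],2),'F',s['force'].round(1),'shift',R.inv().apply(np.array([x,y,z])-p).round(4))
if __name__=='__main__':
    import sys; go(*map(float,sys.argv[1:4]))
E
python3 - <<'E'
from h import *
t=pickle.load(open('top.pkl','rb')); s=pickle.load(open('scene.pkl','rb'))
print(onplane(t,[[267.9,268.5]],.053),onplane(s,[[266.2,262]],.053),onplane(t,[[331.5,195.5]],.031),onplane(s,[[361.5,249]],.031))
E
python3 h.py 0.46 0.1095 0.2
```

```text
[[0.4602471  0.10900899 0.053     ]] [[0.45544067 0.10726699 0.053     ]] [[ 0.59921345 -0.0058412   0.031     ]] [[ 0.59217933 -0.007472    0.031     ]]
t 0.1 at [0.1961 0.6188 0.2113] rpy [-3.139  0.     2.835] w 1.0 F [-0.6 -0.6  0.3] shift [-0.4054 -0.4058  0.0123]
```

```bash
python3 -m crank '[{"sx":-0.028,"sy":-0.028,"finger_gap":0},{"sx":-0.056,"sy":-0.056,"finger_gap":0},{"sx":-0.084,"sy":-0.084,"finger_gap":0},{"sx":-0.112,"sy":-0.112,"finger_gap":0},{"sx":-0.14,"sy":-0.14,"finger_gap":0}]' 20
python3 h.py 0.4595 0.1095 0.12
```

```text
time: 0.52
ee_pos: [0.2878, 0.4417, 0.2119]
orientation: [-3.14, -0.0, 2.835]
force: [0.8, 0.0, -0.7]
width: 0.3
gripper_force: 0.0
t 0.52 at [0.2878 0.4417 0.2119] rpy [-3.14  -0.     2.835] w 0.3 F [ 0.8  0.  -0.7] shift [-0.2639 -0.2648  0.0922]
```

```bash
python3 -m crank '[{"sx":-0.028,"sy":-0.028,"finger_gap":0},{"sx":-0.056,"sy":-0.056,"finger_gap":0},{"sx":-0.084,"sy":-0.084,"finger_gap":0},{"sx":-0.112,"sy":-0.112,"finger_gap":0},{"sx":-0.14,"sy":-0.14,"finger_gap":0}]'
python3 -m crank '[{"sx":-0.028,"sy":-0.028,"sz":0.01,"finger_gap":0},{"sx":-0.056,"sy":-0.056,"sz":0.02,"finger_gap":0},{"sx":-0.084,"sy":-0.084,"sz":0.04,"finger_gap":0},{"sx":-0.112,"sy":-0.112,"sz":0.06,"finger_gap":0},{"sx":-0.123,"sy":-0.124,"sz":0.09,"finger_gap":0}]'
python3 -m crank '[{"finger_gap":0},{"finger_gap":0}]'
python3 h.py 0.4595 0.1095 0.073
```

```text
time: 0.93
ee_pos: [0.3788, 0.266, 0.2122]
orientation: [-3.141, -0.0, 2.835]
force: [0.2, 0.1, -0.7]
width: 0.002
gripper_force: 0.0
time: 1.35
ee_pos: [0.4627, 0.109, 0.1244]
orientation: [3.138, 0.007, 2.83]
force: [1.7, 1.1, 0.2]
width: -0.0
gripper_force: 0.0
time: 1.52
ee_pos: [0.4567, 0.1103, 0.1205]
orientation: [-3.137, -0.004, 2.831]
force: [0.8, 0.4, 0.6]
width: 0.001
gripper_force: 0.0
t 1.52 at [0.4567 0.1103 0.1205] rpy [-3.137 -0.004  2.831] w 0.0 F [0.8 0.4 0.6] shift [-0.0031  0.0003  0.0474]
```

```bash
python3 -m crank '[{"sx":-0.002,"sz":0.02,"finger_gap":0},{"sx":-0.002,"sz":0.04,"finger_gap":0},{"sx":-0.002,"sz":0.044,"finger_gap":0},{"sx":-0.002,"sz":0.044,"finger_gap":0}]'
python3 -m crank '[{"sz":0.002,"finger_gap":0},{"sz":0.004,"finger_gap":0},{"sz":0.006,"finger_gap":0},{"sz":0.006,"finger_gap":0}]'
python3 h.py 0.4595 0.1095 0.065
python3 - <<'E'
from h import *
f=grab('scene'); cv2.imwrite('pics/s1.png',cv2.resize(f['frame'][190:310,200:360],(800,600),interpolation=cv2.INTER_CUBIC))
E
```

```text
time: 1.85
ee_pos: [0.4591, 0.1136, 0.0781]
orientation: [-3.141, -0.002, 2.838]
force: [-0.2, -0.7, 0.8]
width: -0.001
gripper_force: 0.0
time: 2.18
ee_pos: [0.4607, 0.1126, 0.0731]
orientation: [3.141, 0.001, 2.835]
force: [-0.9, 0.5, -0.2]
width: 0.004
gripper_force: 0.0
t 2.18 at [0.4607 0.1126 0.0731] rpy [3.141e+00 1.000e-03 2.835e+00] w 0.0 F [-0.9  0.5 -0.2] shift [ 0.0002 -0.0033  0.0081]
```

View pics/s1.png

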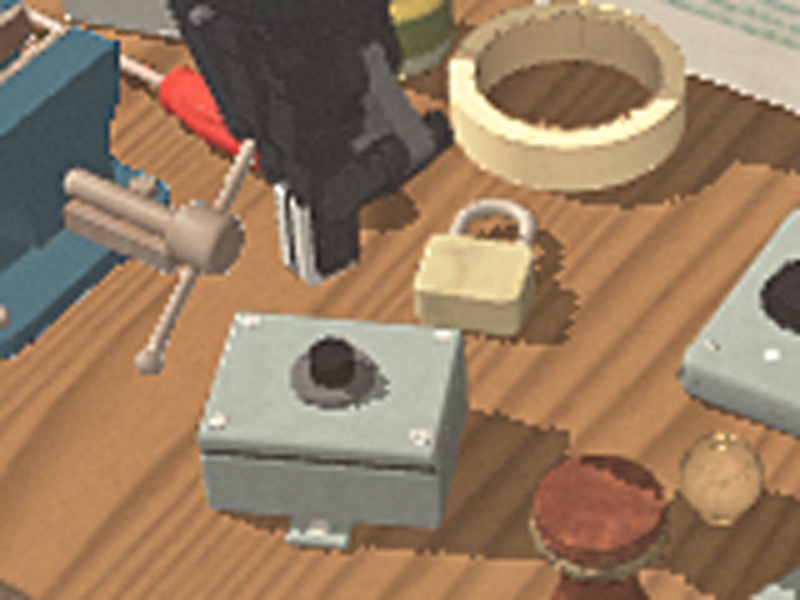

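```bash
python3 - <<'E'
from h import *
for i in range(2):
    f=grab('scene');P=cloud(f)
    # depth of gripper: points near tip
    sub=P[215:252,250:275].reshape(-1,3)
    for z in(.054,.09): print(onplane(f,[[263,246]],z))
    print(P[246-2,263],P[240,268],P[235,260])
f=grab('top'); P=cloud(f); cv2.imwrite('pics/t1.png',f['frame'][100:340,180:440])
b=ctrl.observe(); print(b['ee_pos'],b['time'],b['joint_positions'])
E
```

```text
[[0.48471609 0.1352527  0.054     ]]
[[0.45429457 0.11004273 0.09      ]]
[0.4522825  0.10797228 0.09708955] [0.45911859 0.1021993  0.10350743] [0.44797421 0.1089004  0.11982162]
[[0.48471609 0.1352527  0.054     ]]
[[0.45429457 0.11004273 0.09      ]]
[0.45126215 0.10712756 0.09828719] [0.45784989 0.10117821 0.10495966] [0.4478964  0.10883526 0.11991011]
[0.46062083 0.11225664 0.07288186] 2.3833 [-0.72242196  0.25555123  0.43888255  2.14300597 -0.15479849  0.77178907
  1.07919058]
```

View pics/t1.png

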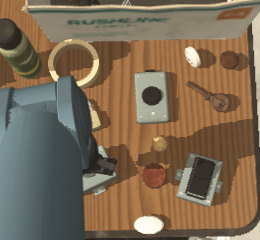

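The picture puts the fingertips around (263,246). By depth they are about 0.09 m up, over the pin but roughly 40 mm higher than the pose report implies. I'll go down in small steps and watch the force.

```bash
python3 -m crank '[{"sz":0.005,"finger_gap":0},{"sz":0.01,"finger_gap":0},{"sz":0.015,"finger_gap":0},{"sz":0.015,"finger_gap":0}]'
python3 - <<'E'
from h import *
f=grab('scene');P=cloud(f)
cv2.imwrite('pics/s2.png',cv2.resize(f['frame'][190:310,200:360],(800,600),interpolation=cv2.INTER_CUBIC))
o=pickle.load(open('scene.pkl','rb')); m=(np.abs(f['frame'].astype(int)-o['frame']).max(2)>40); m[:,:245]=0;m[:,285:]=0;m[:200]=0;m[275:]=0
v,u=np.nonzero(m); print(v.max(),u[v>v.max()-3]); print(P[m][np.argsort(P[m][:,2])[:300:30]].round(3))
E
python3 h.py 0.4595 0.1095 0.065
```

```text
time: 2.72
ee_pos: [0.4591, 0.1118, 0.0562]
orientation: [-3.14, -0.002, 2.835]
force: [0.0, 0.0, 0.1]
width: 0.003
gripper_force: 0.0
274 [280 281 282 283 284 281 282 283 284 283 284]
[[ 0.53   0.19  -0.003]
 [ 0.457  0.072  0.041]
 [ 0.461  0.099  0.083]
 [ 0.456  0.101  0.088]
 [ 0.447  0.111  0.093]
 [ 0.457  0.099  0.097]
 [ 0.451  0.101  0.101]
 [ 0.447  0.109  0.107]
 [ 0.452  0.118  0.117]
 [ 0.447  0.116  0.121]]
t 2.77 at [0.4595 0.1118 0.0566] rpy [-3.140e+00 -2.000e-03  2.835e+00] w -0.0 F [-0.1 -0.7 -0.1] shift [-0.0007 -0.0022 -0.0084]
```

View pics/s2.png

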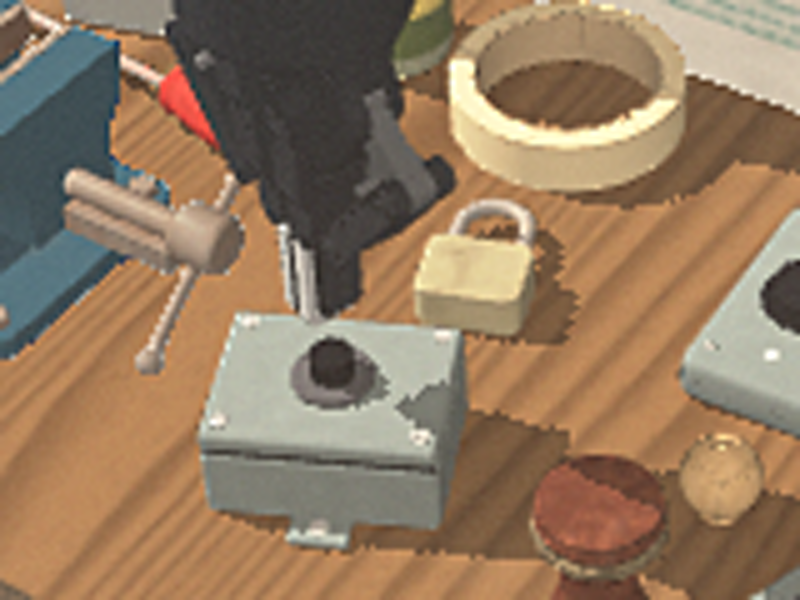

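```bash
python3 - <<'E'
from h import *
f=pickle.load(open('scene.pkl','rb'))
for z in(.07,.075,.08): print(onplane(f,[[264.5,252.5]],z))
print(onplane(f,[[266.3,259.8]],.054))
E
python3 -m crank '[{"sz":0.003,"finger_gap":0},{"sz":0.006,"finger_gap":0},{"sz":0.009,"finger_gap":0},{"sz":0.01,"finger_gap":0},{"sz":0.01,"finger_gap":0}]'
python3 h.py 0.4595 0.1095 0.065
```

```text
[[0.45923605 0.1121967  0.07      ]]
[[0.45511022 0.10879379 0.075     ]]
[[0.45098438 0.10539089 0.08      ]]
[[0.45914816 0.10964445 0.054     ]]
time: 3.18
ee_pos: [0.4601, 0.1121, 0.0472]
orientation: [-3.141, -0.001, 2.835]
force: [0.1, 0.2, 0.1]
width: 0.002
gripper_force: 0.0
t 3.18 at [0.4601 0.1121 0.0472] rpy [-3.141e+00 -1.000e-03  2.835e+00] w 0.0 F [0.1 0.2 0.1] shift [-0.0002 -0.0026 -0.0178]
```

```bash
python3 -m crank '[{"sy":-0.002,"sz":0.002,"finger_gap":0},{"sy":-0.002,"sz":0.004,"finger_gap":0},{"sy":-0.002,"sz":0.005,"finger_gap":0},{"sy":-0.002,"sz":0.005,"finger_gap":0}]'
python3 -m crank '[{"sz":0.001,"finger_gap":0},{"sz":0.002,"finger_gap":0},{"sz":0.003,"finger_gap":0},{"sz":0.004,"finger_gap":0}]'
python3 -m crank '[{"sz":0.001,"finger_gap":0},{"sz":0.002,"finger_gap":0},{"sz":0.003,"finger_gap":0},{"sz":0.004,"finger_gap":0}]'
python3 - <<'E'
from h import *
f=grab('scene'); cv2.imwrite('pics/s3.png',cv2.resize(f['frame'][230:290,230:310],(640,480),interpolation=cv2.INTER_CUBIC))
E
```

```text
time: 3.52
ee_pos: [0.4595, 0.1101, 0.0423]
orientation: [-3.141, -0.0, 2.835]
force: [-0.7, 0.3, -1.2]
width: 0.001
gripper_force: 0.0
time: 3.85
ee_pos: [0.4598, 0.1104, 0.0385]
orientation: [3.142, 0.0, 2.835]
force: [0.4, 0.3, -0.9]
width: -0.001
gripper_force: 0.0
time: 4.18
ee_pos: [0.4598, 0.1103, 0.0345]
orientation: [-3.142, -0.0, 2.835]
force: [-0.2, -0.2, 2.8]
width: 0.0
gripper_force: 1.9
```

View pics/s3.png

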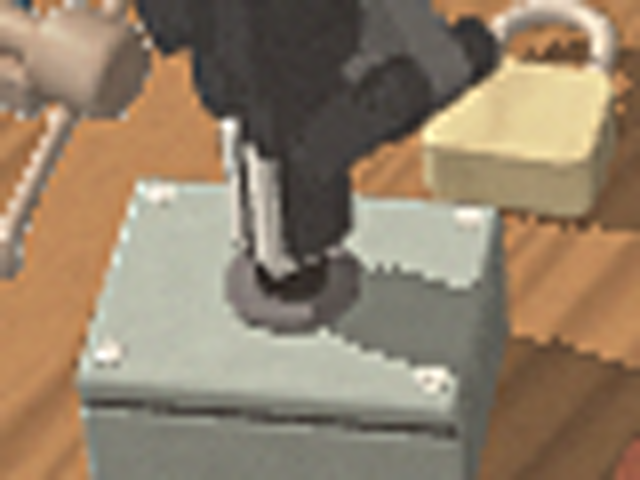

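The fingertips are on the pin, at about (265,263) in the full frame, so the tip lies about 18 mm above the reported TCP height. Now pressing.

```bash
python3 -m crank '[{"sz":0.001,"finger_gap":0},{"sz":0.002,"finger_gap":0},{"sz":0.003,"finger_gap":0},{"sz":0.003,"finger_gap":0}]'
python3 -m crank '[{"sz":0.001,"finger_gap":0},{"sz":0.002,"finger_gap":0},{"sz":0.003,"finger_gap":0},{"sz":0.003,"finger_gap":0}]'
python3 -m crank '[{"sz":0.001,"finger_gap":0},{"sz":0.002,"finger_gap":0},{"sz":0.002,"finger_gap":0}]'
```

```text
time: 4.57
ee_pos: [0.4599, 0.1103, 0.0316]
orientation: [3.141, 0.0, 2.835]
force: [-1.6, -0.3, 2.3]
width: -0.004
gripper_force: 1.4
time: 4.9
ee_pos: [0.4598, 0.1103, 0.0284]
orientation: [-3.142, 0.0, 2.835]
force: [0.2, -0.6, 2.2]
width: 0.002
gripper_force: 1.1
time: 5.15
ee_pos: [0.4599, 0.1104, 0.0273]
orientation: [3.141, -0.001, 2.835]
force: [-3.1, -0.3, 10.7]
width: 0.005
gripper_force: 5.5
```

```bash
python3 -m crank '[{"sz":0.001,"finger_gap":0},{"sz":0.0015,"finger_gap":0},{"sz":0.0015,"finger_gap":0}]'
python3 -m crank '[{"sz":-0.02,"finger_gap":0},{"sz":-0.05,"finger_gap":0},{"sz":-0.08,"finger_gap":0},{"sz":-0.08,"finger_gap":0}]'
python3 h.py 0.4595 -0.0965 0.11
python3 - <<'E'
from h import *
f=grab('scene');P=cloud(f); q=P[255:268,258:276].reshape(-1,3); print(np.sort(q[(q[:,2]>.03)&(q[:,2]<.07)][:,2])[-25:].round(4))
E
```

```text
time: 5.4
ee_pos: [0.4599, 0.1104, 0.0272]
orientation: [3.141, -0.002, 2.834]
force: [-6.6, -1.9, 22.8]
width: 0.004
gripper_force: 11.4
time: 5.73
ee_pos: [0.4645, 0.1116, 0.1099]
orientation: [3.134, 0.008, 2.834]
force: [1.5, -0.8, 0.1]
width: 0.003
gripper_force: 0.0
t 5.73 at [0.4645 0.1116 0.1099] rpy [3.134 0.008 2.834] w 0.0 F [ 1.5 -0.8  0.1] shift [-0.0582 -0.1999 -0.0011]
[0.045  0.045  0.0451 0.0451 0.0452 0.0453 0.0453 0.0453 0.0455 0.0455
 0.0455 0.0456 0.0456 0.0456 0.0458 0.0458 0.0458 0.0459 0.0459 0.0459
 0.046  0.046  0.0461 0.0461 0.0467]
```

The pin top now reads 46 mm, so it is fully in. Next the rocker.

```bash
python3 -m crank '[{"sx":-0.011,"sy":-0.038,"finger_gap":0},{"sx":-0.022,"sy":-0.076,"finger_gap":0},{"sx":-0.033,"sy":-0.114,"finger_gap":0},{"sx":-0.044,"sy":-0.152,"finger_gap":0},{"sx":-0.055,"sy":-0.19,"finger_gap":0}]'
python3 -m crank '[{"sx":-0.003,"sy":-0.01,"finger_gap":0},{"sx":-0.003,"sy":-0.01,"finger_gap":0},{"sx":-0.003,"sy":-0.01,"finger_gap":0},{"sx":-0.003,"sy":-0.01,"finger_gap":0}]'
python3 h.py 0.4605 -0.0965 0.038
```

```text
time: 6.2
ee_pos: [0.4535, -0.0889, 0.1038]
orientation: [-3.141, -0.002, 2.836]
force: [1.8, 0.6, 0.3]
width: 0.002
gripper_force: 0.0
time: 6.53
ee_pos: [0.4541, -0.0962, 0.1041]
orientation: [3.142, -0.002, 2.837]
force: [-0.0, 1.2, -0.3]
width: -0.002
gripper_force: 0.0
t 6.53 at [ 0.4541 -0.0962  0.1041] rpy [ 3.142e+00 -2.000e-03  2.837e+00] w -0.0 F [-0.   1.2 -0.3] shift [-0.0063  0.0016  0.0661]
```

```bash
python3 -m crank '[{"sx":-0.006,"sy":0.002,"sz":0.02,"finger_gap":0},{"sx":-0.006,"sy":0.002,"sz":0.04,"finger_gap":0},{"sx":-0.006,"sy":0.002,"sz":0.058,"finger_gap":0},{"sx":-0.006,"sy":0.002,"sz":0.058,"finger_gap":0}]'
python3 -m crank '[{"sz":0.002,"finger_gap":0},{"sz":0.004,"finger_gap":0},{"sz":0.006,"finger_gap":0},{"sz":0.008,"finger_gap":0}]'
python3 h.py 0.4605 -0.0965 0.027
python3 -m crank '[{"sz":0.002,"finger_gap":0},{"sz":0.004,"finger_gap":0},{"sz":0.004,"finger_gap":0}]'
python3 -m crank '[{"sz":0.002,"finger_gap":0},{"sz":0.004,"finger_gap":0},{"sz":0.004,"finger_gap":0}]'
```

```text
time: 6.87
ee_pos: [0.4579, -0.0947, 0.0437]
orientation: [-3.14, -0.008, 2.84]
force: [-0.3, 0.0, -0.4]
width: 0.002
gripper_force: 0.0
time: 7.2
ee_pos: [0.4621, -0.0975, 0.0399]
orientation: [3.141, 0.002, 2.835]
force: [-0.0, 0.5, -0.0]
width: 0.001
gripper_force: 0.0
t 7.2 at [ 0.4621 -0.0975  0.0399] rpy [3.141e+00 2.000e-03 2.835e+00] w 0.0 F [-0.   0.5 -0. ] shift [0.0018 0.0004 0.0129]
time: 7.45
ee_pos: [0.4627, -0.0979, 0.0357]
orientation: [3.141, 0.003, 2.835]
force: [1.9, -1.1, 1.7]
width: -0.003
gripper_force: 0.9
time: 7.7
ee_pos: [0.4616, -0.098, 0.0311]
orientation: [-3.142, 0.001, 2.835]
force: [1.1, 0.0, 2.7]
width: -0.002
gripper_force: 1.1
```

```bash
python3 -m crank '[{"sz":0.002,"finger_gap":0},{"sz":0.003,"finger_gap":0},{"sz":0.003,"finger_gap":0}]'
python3 -m crank '[{"sz":0.001,"finger_gap":0},{"sz":0.002,"finger_gap":0},{"sz":0.002,"finger_gap":0}]'
python3 h.py 0.4605 -0.0965 0.027
```

```text
time: 7.95
ee_pos: [0.4605, -0.0978, 0.0277]
orientation: [-3.141, -0.001, 2.835]
force: [1.6, 0.4, 1.5]
width: -0.003
gripper_force: 0.9
time: 8.2
ee_pos: [0.4606, -0.0978, 0.0271]
orientation: [3.141, -0.002, 2.834]
force: [-2.3, 0.9, 15.3]
width: -0.004
gripper_force: 7.4
t 8.2 at [ 0.4606 -0.0978  0.0271] rpy [ 3.141e+00 -2.000e-03  2.834e+00] w -0.0 F [-2.3  0.9 15.3] shift [0.0004 0.0012 0.0001]
```

Bottomed out. Lift clear, check the rocker, then move over the remote.

```bash
python3 -m crank '[{"sz":0.001,"finger_gap":0},{"sz":0.001,"finger_gap":0}]'
python3 -m crank '[{"sz":-0.02,"finger_gap":0},{"sz":-0.05,"finger_gap":0},{"sz":-0.08,"finger_gap":0},{"sz":-0.08,"finger_gap":0}]'
python3 - <<'E'
from h import *
f=grab('scene');P=cloud(f); a=np.array([.95,-.311]); c=np.array([.441,-.0905])
q=P[290:365,325:400].reshape(-1,3); s=(q[:,:2]-c)@a; w=(q[:,:2]-c)@np.array([.311,.95])
for k in(-.025,-.02,-.01,.01,.02,.025):
    m=(abs(s-k)<.004)&(abs(w)<.01)&(q[:,2]<.075); print(k,m.sum(),np.median(q[m,2]).round(4))
E
python3 h.py 0.599 -0.006 0.08
```

```text
time: 8.37
ee_pos: [0.4606, -0.0977, 0.027]
orientation: [3.14, -0.003, 2.834]
force: [-5.8, 1.3, 22.6]
width: -0.0
gripper_force: 11.4
time: 8.7
ee_pos: [0.4635, -0.0984, 0.109]
orientation: [3.139, 0.006, 2.834]
force: [1.3, 0.6, -0.3]
width: 0.001
gripper_force: 0.0
-0.025 97 0.0504
-0.02 59 0.0517
-0.01 43 0.049
0.01 51 0.0452
0.02 51 0.0452
0.025 47 0.0451
t 8.75 at [ 0.4622 -0.0978  0.107 ] rpy [3.139e+00 3.000e-03 2.835e+00] w 0.0 F [-0.5 -0.9  0.1] shift [-0.1027  0.1287  0.0275]
```

```bash
python3 -m crank '[{"sx":-0.02,"sy":0.026,"finger_gap":0},{"sx":-0.04,"sy":0.052,"finger_gap":0},{"sx":-0.06,"sy":0.078,"finger_gap":0},{"sx":-0.08,"sy":0.104,"finger_gap":0},{"sx":-0.1,"sy":0.126,"finger_gap":0}]'
python3 -m crank '[{"sx":-0.001,"sy":0.002,"sz":0.02,"finger_gap":0},{"sx":-0.001,"sy":0.002,"sz":0.035,"finger_gap":0},{"sx":-0.001,"sy":0.002,"sz":0.035,"finger_gap":0},{"sx":-0.001,"sy":0.002,"sz":0.035,"finger_gap":0}]'
python3 h.py 0.599 -0.006 0.02
python3 - <<'E'
from h import *
f=grab('scene'); cv2.imwrite('pics/s4.png',cv2.resize(f['frame'][190:290,310:430],(720,600),interpolation=cv2.INTER_CUBIC))
E
```

```text
time: 9.17
ee_pos: [0.593, -0.0056, 0.1023]
orientation: [-3.14, -0.006, 2.836]
force: [-0.1, 0.3, -0.1]
width: 0.003
gripper_force: 0.0
time: 9.5
ee_pos: [0.5925, -0.0066, 0.0671]
orientation: [-3.138, -0.007, 2.834]
force: [0.8, -0.4, 0.8]
width: -0.001
gripper_force: 0.0
t 9.5 at [ 0.5925 -0.0066  0.0671] rpy [-3.138 -0.007  2.834] w -0.0 F [ 0.8 -0.4  0.8] shift [-0.0063  0.0026  0.047 ]
```

View pics/s4.png

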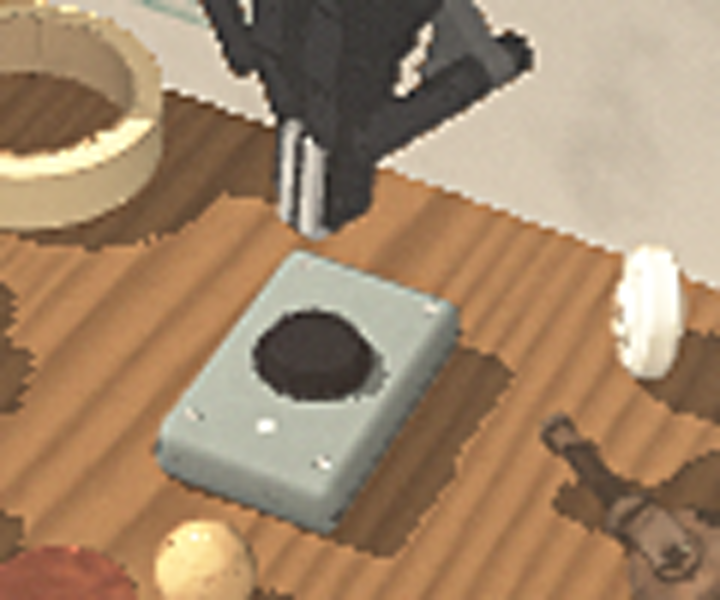

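The fingertips hang above the remote at about (363,229), with the button at (362,249) below them and nothing disturbed. Now down to just above contact, then press.

```bash
python3 -m crank '[{"sx":-0.004,"sy":0.002,"sz":0.02,"finger_gap":0},{"sx":-0.004,"sy":0.002,"sz":0.04,"finger_gap":0},{"sx":-0.004,"sy":0.002,"sz":0.047,"finger_gap":0},{"sx":-0.004,"sy":0.002,"sz":0.047,"finger_gap":0}]'
python3 -m crank '[{"sz":0.002,"finger_gap":0},{"sz":0.004,"finger_gap":0},{"sz":0.006,"finger_gap":0},{"sz":0.006,"finger_gap":0}]'
python3 -m crank '[{"sz":0.001,"finger_gap":0},{"sz":0.002,"finger_gap":0},{"sz":0.002,"finger_gap":0}]'
python3 -m crank '[{"sz":0.001,"finger_gap":0},{"sz":0.002,"finger_gap":0},{"sz":0.002,"finger_gap":0}]'
python3 h.py 0.599 -0.006 0.007
```

```text
time: 9.88
ee_pos: [0.5981, -0.0059, 0.0216]
orientation: [-3.14, -0.004, 2.834]
force: [-0.6, -0.3, 0.6]
width: -0.004
gripper_force: 0.0
time: 10.22
ee_pos: [0.6008, -0.0055, 0.0177]
orientation: [3.141, 0.001, 2.835]
force: [0.3, -0.3, -0.1]
width: -0.002
gripper_force: 0.0
time: 10.47
ee_pos: [0.6003, -0.0055, 0.0151]
orientation: [3.142, -0.0, 2.835]
force: [-0.2, 1.1, -0.2]
width: 0.001
gripper_force: 0.0
time: 10.72
ee_pos: [0.6002, -0.0055, 0.0128]
orientation: [-3.141, -0.0, 2.835]
force: [-1.1, 0.4, -0.8]
width: -0.001
gripper_force: 0.0
t 10.72 at [ 0.6002 -0.0055  0.0128] rpy [-3.141 -0.     2.835] w -0.0 F [-1.1  0.4 -0.8] shift [ 0.001  -0.0008  0.0058]
```

```bash
python3 -m crank '[{"sz":0.001,"finger_gap":0},{"sz":0.002,"finger_gap":0},{"sz":0.003,"finger_gap":0},{"sz":0.003,"finger_gap":0}]'
python3 -m crank '[{"sz":0.001,"finger_gap":0},{"sz":0.002,"finger_gap":0},{"sz":0.003,"finger_gap":0},{"sz":0.003,"finger_gap":0}]'
python3 -m crank '[{"sz":0.001,"finger_gap":0},{"sz":0.001,"finger_gap":0}]'
```

```text
time: 11.05
ee_pos: [0.6003, -0.0056, 0.0102]
orientation: [3.142, -0.0, 2.835]
force: [-1.4, -0.3, 2.9]
width: -0.0
gripper_force: 1.5
time: 11.38
ee_pos: [0.6004, -0.0056, 0.0075]
orientation: [3.141, -0.0, 2.835]
force: [-2.5, 0.3, 5.7]
width: -0.0
gripper_force: 3.1
time: 11.55
ee_pos: [0.6004, -0.0055, 0.0074]
orientation: [3.141, -0.001, 2.835]
force: [-4.8, 1.3, 11.2]
width: 0.001
gripper_force: 5.8
```

Bottomed (stiff, 11 N). One more small push, then lift off and check.

```bash
python3 -m crank '[{"sz":0.0005,"finger_gap":0},{"sz":0.0005,"finger_gap":0}]'
python3 -m crank '[{"sz":-0.01,"finger_gap":0},{"sz":-0.04,"finger_gap":0},{"sz":-0.08,"finger_gap":0},{"sz":-0.11,"finger_gap":0},{"sz":-0.12,"finger_gap":0}]'
python3 -m crank '[{"finger_gap":0},{"finger_gap":0},{"finger_gap":0}]'
python3 - <<'E'
from h import *
o=pickle.load(open('scene.pkl','rb')); f=grab('scene'); cv2.imwrite('pics/s5.png',f['frame'])
for g in(o,f):
    P=cloud(g); m=(np.hypot(P[...,0]-.5995,P[...,1]+.0055)<.010)&(P[...,2]<.05); print('button z',np.median(P[m][:,2]).round(4))
E
```

```text
time: 11.72
ee_pos: [0.6004, -0.0055, 0.0074]
orientation: [3.141, -0.001, 2.835]
force: [-5.4, 0.7, 14.5]
width: -0.001
gripper_force: 7.0
time: 12.13
ee_pos: [0.6044, -0.006, 0.1307]
orientation: [3.138, 0.009, 2.834]
force: [1.1, -1.1, 0.8]
width: 0.003
gripper_force: 0.0
time: 12.38
ee_pos: [0.5986, -0.0052, 0.1234]
orientation: [-3.14, -0.003, 2.835]
force: [-0.3, 0.8, -0.2]
width: 0.005
gripper_force: 0.0
button z 0.0299
button z 0.03
```

View pics/s5.png

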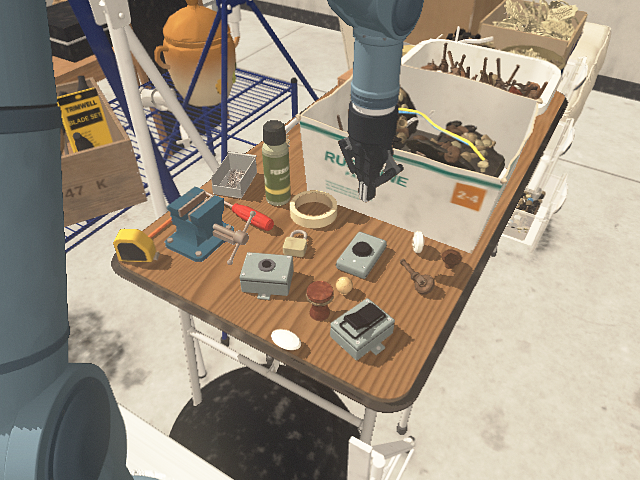

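The picture shows the pin in (267,264), the rocker tipped over (362,318), the remote in place with its button up (361,249), all bystanders where they were, and the gripper clear at (367,190).

```bash
python3 -c "
from station import ctrl
print(ctrl.hand_in())"
```

```text
the job is handed in; nothing more can be done
None
```

I pressed the breaker pin, the isolator rocker and the remote's button fully in, in that order, and handed the job in at about 12.5 s; camera checks showed pin in, rocker over, button back up and nothing else moved, but `hand_in()` returned no verdict.

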